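# Put the valve away and latch the press-catch bin

## Task

Put the white ball valve away in the green steel bin: lower it onto the bin's floor rather than dropping it, then push the bin's sprung lid over and down until it stays latched shut by itself. The lid has a worn push-push catch: a full press and release may leave it shut or let it spring open again, so look after each press which it was, and press again only if it is open (another full press frees a latched lid). Leave the other things on the bench where they are.

Things in the scene. Friction and masses are not known exactly. Their poses are not given: they have to be found in the camera images.
- bin: Open green steel bin, fixed to the bench: 200 (its x) x 170 (its y) x 105 mm high, walls and floor 5 mm (inside 190 x 160 mm). Origin: centre of its underside, on the bench. x points level from its front wall to its hinge side, z up. The hinge is on the robot's left side, the front on the right.
- lid (a joint): Lid angle (rad). 1.4 = sprung open, nearly upright (the start); 0 = latched shut, top level with the rim; -0.051 = pushed down to its stop (front edge 9 mm below the rim). Push-push catch: from open, a push below -0.045 then release catches it at 0, or, at times on the first push, lets it spring up to 1.4 (about 1 s); the next full push then catches. Pushed fully once caught, it springs open.
- lid_hinge (a point): Point on the lid's hinge line (along the bin's y), mid-width: 95 mm from the bin's centre along its x, 105 mm above the bench; fixed. The lid is a steel plate 183 x 156 x 4 mm fitting inside the mouth; at angle q its outer face runs 186 mm from here, cos(q) towards the bin's front and sin(q) up.
- press_pad (a point): Centre of the yellow 50 x 70 mm press pad on the lid's outer (top) face, 160 mm from the hinge line; moves with the lid. About 3 to 4 N here holds the lid down against its spring, some more while it moves. When open, the lid is shut by pushing its outer, hinge-side face over to the front, then down.
- valve_center (a point): Centre of the white ball valve, 24 mm above its underside. 100 mm long along its x: 48 mm square collars at both ends, between them a round body 36 mm thick, 56 mm of it free for gripping across (along its y). A blue lever 70 x 14 mm lies above along x, its top 64 mm above the underside. z up. About 0.16 kg.
- pedal: Bystander: steel bicycle pedal lying flat, 116 x 70 x 26 mm. Origin under its middle.
- seal: Bystander: grey rubber pump seal, a ring of 92 mm diameter, 22 mm high. Origin at the centre of its underside.
- lamp_base: Bystander: red ceramic lamp base, standing, 110 mm wide, 155 mm high. Origin at the centre of its underside.
- mirror: Bystander: chrome motorcycle mirror lying glass up, a 110 mm disc 20 mm high with a bent 100 mm stem. Origin under the disc's centre.
- jar: Bystander: glass jar with yellow cap, 70 mm wide, 100 mm high. Origin at the centre of its underside.
- wrench: Bystander: steel wrench, 200 mm long, lying along its x.
Things that resemble listed ones, but are neither listed nor needed, are in the scene too. There is more than one size of the part that bears valve_center; the job needs the smallest.

How it is judged:
On the way:
1. the valve is lowered into the bin, down to its floor, while the fingers still hold it (z of valve_center in the frame of bin between 0.015 and 0.055 m and x of valve_center in the frame of bin between -0.095 and 0.095 m and y of valve_center in the frame of bin between -0.08 and 0.08 m and contact force between valve and the fingers above 0.5 N), for 0.05 s.
At the end, for the whole second after the job is handed in: The lid stays latched shut by itself (angle within 0.03 rad of 0), the valve lies at rest inside the bin, released, having been lowered in by the gripper to within about 25 mm of the floor (value of joint lid between -0.03 and 0.03 rad and velocity of joint lid below 0.05 rad/s and z of valve_center in the frame of bin between 0.015 and 0.08 m and x of valve_center in the frame of bin between -0.095 and 0.095 m and y of valve_center in the frame of bin between -0.08 and 0.08 m and linear speed of valve below 0.03 m/s); the robot touches nothing.
It fails at once if a bystander (pedal, seal, lamp base, mirror, jar or wrench) is moved by more than 40 mm (distance of any of pedal, seal, lamp_base, mirror, jar, wrench from where it was at the start of the episode above 0.04 m).
It also fails if it takes over 72 s, if anything falls off the work surface, if the arm or the gripper's body presses on something with over 40 N, if the wrist force passes 120 N, or if a joint passes its speed limit or range.

## Robot

A 6-joint arm with a two-finger parallel gripper is mounted at the origin on the work surface. World frame = base frame: x ahead of the robot, y to its left, z up, the work surface at z = 0. Lengths are in m, angles in rad, forces in N, time in s.
With the tool pointing down it reaches from about 0.35 to 1 m from the base axis. Payload 7.1 kg.
Tool frame: the origin (TCP) lies at the very end of the fingers, on their centre line; the grasp point (between the pads) lies 19 mm behind it (env.pinch_z is the distance from the TCP to the grasp point, in m); z points along the fingers, y is the line along which they close (so a half turn about z gives the same grasp; the last joint's range is limited). The gripper opens to 85 mm and grips with 20 to 120 N. Pads are 22 mm wide; open, the fingers measure 114 mm over their backs; the gripper's body (76 mm by 85 mm) begins 54 mm behind the grasp point. The pads swing forward as they close: fully open they stand 13 mm farther back than shut.
Start: joints at [-1.21, 0.423, 1.63, -0, 1.089, -0.019], TCP at [0.232, -0.58, 0.231] pointing down, gripper open.
Joint ranges: [-3, 3], [-0.9, 2.11], [0.09, 2.58], [-1.31, 4.45], [0.11, 2.69], [-2.54, 2.54]. Speed limits (rad/s): [2.39, 2.39, 3.01, 3.14, 3.14, 3.14].

## Interface

Orientations are given as [roll, pitch, yaw] about the fixed x, y, z axes, in that order (R = Rz(yaw) Ry(pitch) Rx(roll)).
In Python, from cell import env, optics gives the robot as it stands.
- The arm moves only by the tool send_rows, never from a script. Its argument "motion" is a list that holds one entry, the list of rows, each a list of 7 numbers: the turn, a rotation vector about the tool's x, y, z in degrees, then the shift along the tool's x, y, z in m, then the opening, from 0 (shut) to 1 (fully open). In form: [[[rx, ry, rz, x, y, z, fingers], ...]]. A call has 1 to 20 rows; each row is the pose to reach, as a shift and turn from the pose commanded when the call began, along the tool's axes at that moment; what a row does not reach only later rows make up. A row lasts 1/8 s, in which the tool goes at most 62.5 mm and 10.7 degrees, less where a joint would pass 70% of its speed; a pose out of reach is approached as far as the arm can. A call with a gripper value outside its range is refused whole. The fingers move at their own pace and stop on an object; "grip_force" is the grip in N (left out, the last holds). Time passes only in rows, so rows that repeat a pose let the fingers close. It gives the time, the measured TCP pose, the force, the opening and the grip force at its end, in the units of the state.
- env.sense(): the state, without advancing time (a new reading comes with each control period).
- optics.camera(name): name is "side" or "top" or "wrist"; returns a dict with "color" (480x640x3 uint8, blue, green, red), "mtx" (3x3 intrinsics, pixels), "position" and "rotation" of the camera in the world. Camera axes: x right, y up, looking along -z (the intrinsics and any distortion apply to the point x, -y, -z); pixel columns grow to the right and rows downward; lengths in m; the calibration is good to about 2 mm. The wrist camera is an equidistant fisheye: a pixel r from the principal point sees the ray r / f radians off the axis. A picture is of the moment at which its call begins. There is no depth.
- env.finish_job(): hands the job in; it is judged then, once.
The state is a dict: "t": time; "joint_positions": joint angles; "joint_velocities": joint speeds; "joint_efforts": joint torques, N m; "ee_pos": TCP position; "tcp_rot": TCP orientation; "contact_force": force on the tool from outside, world axes, zero at the start; "moment": the same for the moment, N m; "finger_gap": finger opening in m; "gripper_force": force on a finger pad.
Only numpy, scipy, OpenCV 4.12 (cv2) and the standard library are available. Lean on these libraries where they do the work, as an engineer would, in place of code of your own. Each camera call takes 0.05 s, during which the arm holds its last target. There are 200 camera calls.

## Working session

There is one attempt and no reset: what is moved stays moved. The work goes in short steps, Python scripts to look and compute and a tool call to move; the robot and the scene stay as the last step left them, time stands still between calls to the robot, and variables do not carry over. Pictures are saved under pics/ and viewed, at most 10 in all, crops included, and the job is handed in when it is done.

Besides the shell and the picture viewer there is one more tool, called after "Emit:" by a JSON object that holds its "method" and its "body". send_rows: Moves the arm, as the interface text tells. Its arguments: {"type":"object","properties":{"motion":{"type":"array","items":{"type":"array","items":{"type":"array","items":{"type":"number"}}}},"grip_force":{"type":"number"}},"required":["motion"]}

```bash
ls; mkdir -p pics
python3 - <<'E'
from cell import env, optics
import cv2, numpy as np, pickle
d={n:optics.camera(n) for n in ("top","side")}
pickle.dump(d,open("c0.pkl","wb"))
for n in d:
    cv2.imwrite(f"pics/{n}0.png",d[n]["color"]); print(n,d[n]["mtx"].round(1).tolist(),np.round(d[n]["position"],3),np.round(d[n]["rotation"],3).tolist(),[k for k in d[n]])
s=env.sense(); print(s["ee_pos"],s["tcp_rot"],s["t"],s["finger_gap"],env.pinch_z)
E
```

```text
pics
top [[597.5, 0.0, 320.5], [0.0, 597.5, 247.4], [0.0, 0.0, 1.0]] [ 0.362 -0.086  1.462] [0.12, 0.018, -1.594] ['color', 'mtx', 'position', 'rotation']
side [[481.8, 0.0, 319.1], [0.0, 481.8, 238.1], [0.0, 0.0, 1.0]] [0.082 0.622 0.969] [0.775, -0.021, -2.53] ['color', 'mtx', 'position', 'rotation']
[ 0.23157971 -0.5799593   0.23060537] [-3.14016232e+00 -2.70393440e-05  3.79857781e-01] 0.1 0.08551683838663279 0.0187
```

View pics/top0.png

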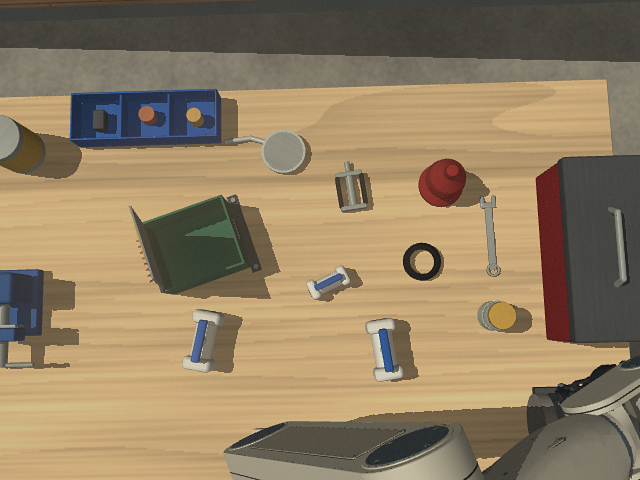

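View pics/side0.png

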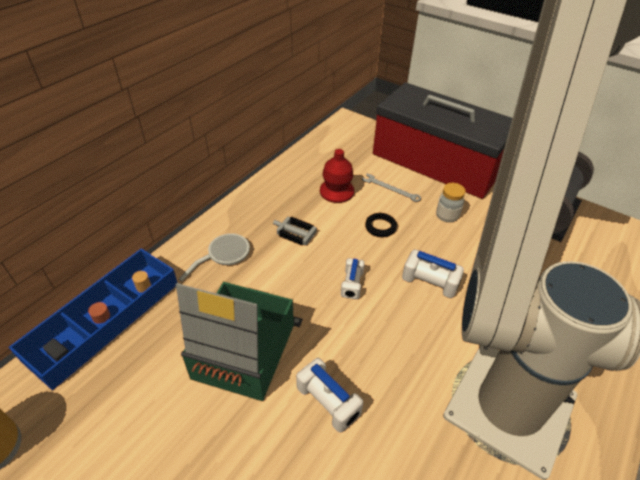

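The top view shows the smallest valve at about (329,283). The bin has its rim corners near (162,292), (255,265), (235,197) and (140,215), with the upright lid on its left. In the side view the yellow press pad is at (216,305) and the small valve at (352,278).

```bash
cat > h.py <<'E'
import numpy as np, cv2, pickle
from scipy.spatial.transform import Rotation as R
def rot(c):
    r=np.asarray(c["rotation"],float)
    return r if r.shape==(3,3) else R.from_euler("xyz",r).as_matrix()
def ray(c,uv):
    uv=np.atleast_2d(uv).astype(float); K=c["mtx"]
    d=np.c_[(uv[:,0]-K[0,2])/K[0,0],-(uv[:,1]-K[1,2])/K[1,1],-np.ones(len(uv))]
    return np.asarray(c["position"]),d@rot(c).T
def onz(c,uv,z):
    p,d=ray(c,uv); return p+d*((z-p[2])/d[:,2])[:,None]
def proj(c,P):
    q=(np.atleast_2d(P)-c["position"])@rot(c); K=c["mtx"]
    return np.c_[K[0,0]*q[:,0]/-q[:,2]+K[0,2],K[1,1]*q[:,1]/q[:,2]+K[1,2]]
def blobs(m,amin=30):
    n,l,s,ce=cv2.connectedComponentsWithStats(m.astype(np.uint8)); return [(s[i],ce[i],l==i) for i in range(1,n) if s[i,4]>=amin]
E
python3 - <<'E'
from h import *
d=pickle.load(open("c0.pkl","rb"))
for n in d:
    c=d[n]; hsv=cv2.cvtColor(c["color"],cv2.COLOR_BGR2HSV)
    H,S,V=[hsv[...,i].astype(int) for i in range(3)]
    print(n,"blue")
    for s,ce,m in blobs((H>100)&(H<130)&(S>120)):
        r=cv2.minAreaRect(np.argwhere(m)[:,::-1].astype(np.float32)); print(s,r, onz(c,r[0],.064).round(4))
    for s,ce,m in blobs((H>40)&(H<95)&(S>70),100): print("green",s)
    for s,ce,m in blobs((H>18)&(H<32)&(S>150),40): print("yellow",s,ce)
c=d["top"]
a=cv2.resize(c["color"][180:310,110:280],None,fx=4,fy=4,interpolation=cv2.INTER_CUBIC)
b=cv2.resize(d["side"]["color"][270:410,160:330],None,fx=4,fy=4,interpolation=cv2.INTER_CUBIC)
cv2.imwrite("pics/bt.png",a);cv2.imwrite("pics/bs.png",b)
E
```

```text
top blue
[  70   89  147   55 3824] ((143.05479431152344, 115.53376007080078), (50.182289123535156, 147.69154357910156), 87.95458984375) [[0.8649 0.3588 0.064 ]]
[  0 270  24   3  35] ((11.5, 271.0), (2.0, 23.0), 90.0) [[0.4931 0.6672 0.064 ]]
[315 274  27  16 150] ((327.70001220703125, 281.4000244140625), (4.919349193572998, 28.621667861938477), 63.43495178222656) [[ 0.45   -0.0805  0.064 ]]
[  0 286   9  15  65] ((4.0, 293.0), (14.0, 8.0), 90.0) [[0.4414 0.6831 0.064 ]]
[ 10 307   8  17 106] ((13.5, 315.0), (16.0, 7.0), 90.0) [[0.3893 0.6585 0.064 ]]
[191 320  15  42 196] ((197.8910369873047, 340.370849609375), (6.165840148925781, 41.56013488769531), 11.976131439208984) [[0.3205 0.2242 0.064 ]]
[  0 329  13   9  54] ((6.0, 333.0), (8.0, 12.0), 90.0) [[0.3478 0.6746 0.064 ]]
[379 329  14  43 346] ((385.5540466308594, 349.8243103027344), (42.90813446044922, 8.055550575256348), 80.53767395019531) [[ 0.289  -0.2098  0.064 ]]
yellow [  0 126  42  46 563] [ 24.94849023 153.59502664]
yellow [488 302  28  27 593] [501.49578415 315.10455312]
side blue
[  10  249  166  140 8195] ((95.91464233398438, 315.268310546875), (59.658382415771484, 176.6325225830078), 51.34019470214844) [[0.841  0.3802 0.064 ]]
[418 252  37  18 226] ((436.17926025390625, 260.5133972167969), (38.6202278137207, 5.876991271972656), 20.2248592376709) [[ 0.2909 -0.2255  0.064 ]]
[350 260   7  20  83] ((353.3378601074219, 269.4729919433594), (4.1099748611450195, 19.563480377197266), 9.462322235107422) [[ 0.4449 -0.0762  0.064 ]]
[312 365  37  36 391] ((329.5, 382.5), (46.66904067993164, 8.485280990600586), 45.0) [[0.3226 0.209  0.064 ]]
green [ 184  282  110  118 3842]
yellow [445 184  18  12  83] [453.27710843 189.75903614]
yellow [198 292  36  28 677] [215.75332349 305.20088626]
```

View pics/bt.png

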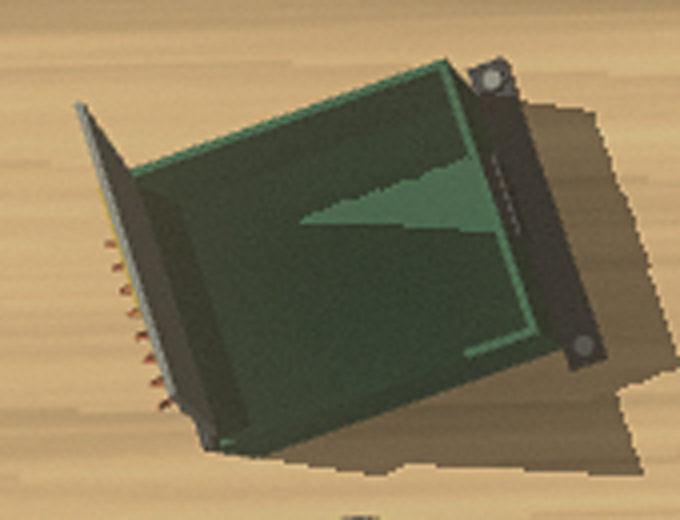

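The crop shows the rim's front corners at crop (447,60) and (540,335), which are full-image (221.4,194.6) and (244.6,263.4). The hinge-side near corner is at about (208,450), full-image (161.6,292.1).

Run:
```python
from h import *
d=pickle.load(open("c0.pkl","rb")); c=d["top"]
px=(np.array([[447,58],[541,334],[208,450],[132,171],[80,103]])+.5)/4-.5+[110,180]
P=onz(c,px,.105); print(P.round(4)); print(np.linalg.norm(P[0]-P[1]),np.linalg.norm(P[1]-P[2]))
ex=(P[2]-P[1])[:2]; print(np.degrees(np.arctan2(ex[1],ex[0])))
e=(P[0]-P[1])[:2]; print("y edge",np.degrees(np.arctan2(e[1],e[0])))
# candidate: yaw avg, centre from front mid + 0.1*x
for yaw in np.radians([102,104,106,108]):
    x=np.array([np.cos(yaw),np.sin(yaw)]);y=np.array([-x[1],x[0]])
    cen=(P[0]+P[1])[:2]/2+.1*x
    pad=np.r_[cen+x*(.095-.16*np.cos(1.4)),.105+.16*np.sin(1.4)]
    pad2=pad
    print(np.degrees(yaw),cen.round(4),"pad side",proj(d["side"],pad).round(1), "corner",proj(c,np.r_[cen+x*.1+y*.085,.105]),proj(c,np.r_[cen+x*.1-y*.085,.105]))
# white collars
H=cv2.cvtColor(c["color"],cv2.COLOR_BGR2HSV).astype(int)
m=(H[...,1]<60)&(H[...,2]>120)
for s,ce,mm in blobs(m,20):
    if 300<ce[0]<360 and 255<ce[1]<310: print(s,ce,onz(c,ce,.04))
u=((m|((H[...,0]>100)&(H[...,0]<130)&(H[...,1]>100)))[260:305,300:360]).astype(np.uint8)
q=np.argwhere(u)[:,::-1]+[300,260]; r=cv2.minAreaRect(q.astype(np.float32)); print(r,onz(c,r[0],.04))
bx=cv2.boxPoints(r); W=onz(c,bx,.04); print(W.round(4))
```

```text
[[0.6559 0.1608 0.105 ]
 [0.4938 0.1076 0.105 ]
 [0.4323 0.2982 0.105 ]
 [0.5944 0.3436 0.105 ]
 [0.6351 0.3745 0.105 ]]
0.17062254773731717 0.20029066567107823
107.89595755261993
y edge 18.19458765307371
102.0 [0.5541 0.232 ] pad side [[206.4 301.3]] corner [[155.58408904 284.43288807]] [[141.07940353 213.02179756]]
104.0 [0.5507 0.2312] pad side [[209.2 302.4]] corner [[157.50571434 287.07450376]] [[140.47145954 216.21719952]]
106.0 [0.5473 0.2303] pad side [[212.1 303.3]] corner [[159.52254538 289.64694578]] [[139.97500013 219.43141455]]
108.0 [0.544  0.2293] pad side [[215.  304.2]] corner [[161.63221432 292.1468641 ]] [[139.59083609 222.66061691]]
[307 266  43  33 441] [327.32879819 282.59410431] [[ 0.44866789 -0.07941843  0.04      ]]
((327.80426025390625, 282.09454345703125), (19.253170013427734, 40.86641311645508), 64.23066711425781) [[ 0.44982889 -0.08057938  0.04      ]]
[[ 0.4506 -0.0268  0.04  ]
 [ 0.4909 -0.1156  0.04  ]
 [ 0.449  -0.1343  0.04  ]
 [ 0.409  -0.0458  0.04  ]]
```

View pics/bs.png

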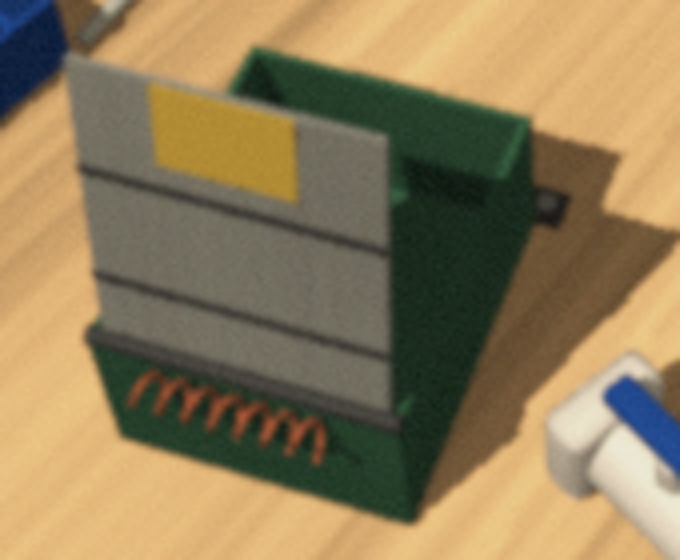

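Bin: centre about (0.544, 0.229), yaw 108°. The rim measures 171 x 200 mm, which fits the given size, and the predicted pad in the side view is within 1 px. Small valve: centre about (0.4495, -0.0805), long axis at 114.4°. I'll move above it with tool yaw 114.4°.

Emit:
{"method": "send_rows", "body": {"motion": [[[0,0,-9,0.039,-0.038,0,1],[0,0,-18,0.078,-0.077,0,1],[0,0,-28,0.116,-0.115,0,1],[0,0,-37,0.155,-0.153,0.005,1],[0,0,-46,0.194,-0.192,0.01,1],[0,0,-56,0.233,-0.23,0.015,1],[0,0,-65,0.271,-0.268,0.02,1],[0,0,-74,0.31,-0.306,0.025,1],[0,0,-83,0.349,-0.345,0.03,1],[0,0,-92.6,0.3876,-0.3831,0.04,1],[0,0,-92.6,0.3876,-0.3831,0.04,1],[0,0,-92.6,0.3876,-0.3831,0.04,1]]]}}

```text
t: 1.6
ee_pos: [0.4493, -0.0809, 0.1911]
tcp_rot: [-3.141, -0.0, 1.996]
contact_force: [0.5, 0.2, 0.2]
finger_gap: 0.0853
gripper_force: 0.0
```

Run:
```python
from cell import env, optics
from h import *
c=optics.camera("wrist"); s=env.sense(); pickle.dump((c,s),open("w1.pkl","wb"))
img=c["color"]; cv2.imwrite("pics/w1.png",img); print(c["mtx"],c["position"],c["rotation"])
def onz(uv,z):
    K=c["mtx"]; x,y=(uv[0]-K[0,2])/K[0,0],(uv[1]-K[1,2])/K[1,1]; r=np.hypot(x,y); k=np.sin(r)/r
    d=rot(c)@np.array([x*k,-y*k,-np.cos(r)]); p=np.array(c["position"]); return p+d*(z-p[2])/d[2]
H=cv2.cvtColor(img,cv2.COLOR_BGR2HSV).astype(int)
for s_,ce,m in blobs((H[...,0]>100)&(H[...,0]<130)&(H[...,1]>120),60):
    r=cv2.minAreaRect(np.argwhere(m)[:,::-1].astype(np.float32)); b=np.array([onz(q,.064) for q in cv2.boxPoints(r)])
    print(s_,r,b.mean(0).round(4),b.round(3).tolist())
```

```text
[[371.64829954   0.         324.83605645]
 [  0.         371.64829954 238.98835401]
 [  0.           0.           1.        ]] [ 0.42125037 -0.01886674  0.33480752] [-2.73680200e-01  1.63346475e-05  4.25814767e-01]
[ 316  184   18   88 1426] ((324.5, 227.5), (87.0, 17.0), 90.0) [ 0.4491 -0.0809  0.064 ] [[0.429, -0.053, 0.064], [0.441, -0.048, 0.064], [0.469, -0.109, 0.064], [0.457, -0.114, 0.064]]
[  51  269   91   51 1919] ((95.362060546875, 293.8448486328125), (99.34700012207031, 20.98357391357422), 21.80141258239746) [ 0.2777 -0.2251  0.064 ] [[0.22, -0.246, 0.064], [0.227, -0.219, 0.064], [0.333, -0.206, 0.064], [0.33, -0.23, 0.064]]
```

View pics/w1.png

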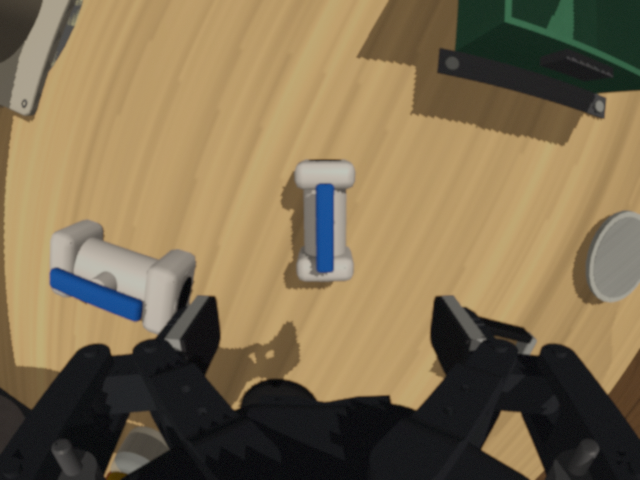

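The wrist view shows the small valve upright in the image, with its lever centred at (324,228). That puts it at (0.4491, -0.0809), and the lever measures about 68 mm. The tool is aligned, so I'll descend and grip.

Emit:
{"method": "send_rows", "body": {"motion": [[[0,0,0,0,0,0.05,1],[0,0,0,0,0,0.1,1],[0,0,0,0,0,0.14,1],[0,0,0,0,0,0.165,1],[0,0,0,0,0,0.18,1],[0,0,0,0,0,0.187,1],[0,0,0,0,0,0.187,1],[0,0,0,0,0,0.187,0.2],[0,0,0,0,0,0.187,0.2],[0,0,0,0,0,0.187,0.2],[0,0,0,0,0,0.187,0.2],[0,0,0,0,0,0.187,0.2],[0,0,0,0,0,0.187,0.2],[0,0,0,0,0,0.187,0.2]]], "grip_force": 45}}

```text
t: 3.4
ee_pos: [0.45, -0.0809, 0.005]
tcp_rot: [3.141, 0.001, 1.996]
contact_force: [-0.7, 0.1, 7.1]
finger_gap: 0.0348
gripper_force: 44.0
```

Emit:
{"method": "send_rows", "body": {"motion": [[[0,0,0,0,0,-0.03,0.2],[0,0,0,0,0,-0.07,0.2],[0,0,0,0,0,-0.12,0.2],[0,0,0,0,0,-0.16,0.2],[0,0,0,0.01,0.01,-0.19,0.2],[0,0,1,0.04,0.04,-0.19,0.2],[0,0,2,0.07,0.07,-0.19,0.2],[0,0,3,0.1,0.1,-0.19,0.2],[0,0,4,0.13,0.13,-0.19,0.2],[0,0,5,0.16,0.16,-0.19,0.2],[0,0,6.4,0.19,0.19,-0.19,0.2],[0,0,6.4,0.205,0.204,-0.19,0.2],[0,0,6.4,0.211,0.21,-0.19,0.2],[0,0,6.4,0.211,0.21,-0.19,0.2],[0,0,6.4,0.211,0.21,-0.19,0.2]]]}}

```text
t: 5.28
ee_pos: [0.5535, 0.1968, 0.1942]
tcp_rot: [-3.141, 0.0, 1.883]
contact_force: [0.7, -0.2, -1.1]
finger_gap: 0.0345
gripper_force: 45.6
```

Run:
```python
from cell import env, optics
from h import *
a,b=optics.camera("wrist")["color"],optics.camera("side")["color"]
cv2.imwrite("pics/w2.png",np.hstack([cv2.resize(a,(400,300)),cv2.resize(b,(400,300))]))
s=env.sense();print(s["t"],s["ee_pos"],s["tcp_rot"],s["contact_force"],s["joint_positions"])
```

```text
5.375 [0.55368634 0.1968887  0.19433764] [-3.14115064e+00  1.30860699e-04  1.88325686e+00] [-0.70353858  0.60220732 -0.83555615] [ 3.21464983e-01  4.13823192e-01  1.74268448e+00 -1.52208250e-04
  9.85528163e-01  9.08858535e-03]
```

View pics/w2.png

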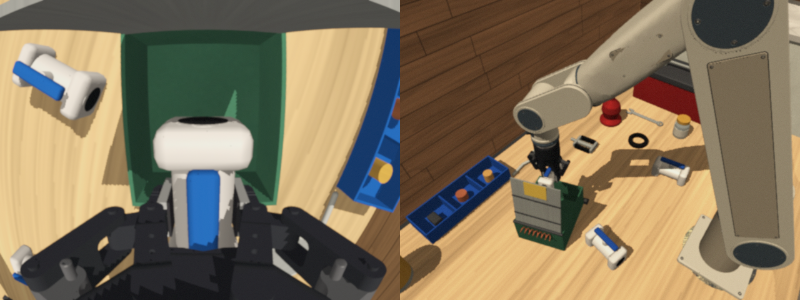

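The left half is the wrist view: the held valve (column 204) is centred between the bin's inner walls (122 to 285), and the lid stands at the top edge. The right half is the side view, with the gripper above the bin. I'll lower the valve to the floor while still holding it.

Emit:
{"method": "send_rows", "body": {"motion": [[[0,0,0,0.004,0,0.02,0.2],[0,0,0,0.004,0,0.05,0.2],[0,0,0,0.004,0,0.08,0.2],[0,0,0,0.004,0,0.11,0.2],[0,0,0,0.004,0,0.135,0.2],[0,0,0,0.004,0,0.155,0.2],[0,0,0,0.004,0,0.17,0.2],[0,0,0,0.004,0,0.178,0.2],[0,0,0,0.004,0,0.182,0.2],[0,0,0,0.004,0,0.182,0.2],[0,0,0,0.004,0,0.182,0.2]]]}}

```text
t: 6.75
ee_pos: [0.5531, 0.2019, 0.0129]
tcp_rot: [3.141, -0.0, 1.884]
contact_force: [0.3, 0.6, -2.2]
finger_gap: 0.0346
gripper_force: 45.6
```

Emit:
{"method": "send_rows", "body": {"motion": [[[0,0,0,0,0,0.002,0.2],[0,0,0,0,0,0.002,0.2],[0,0,0,0,0,0.002,0.75],[0,0,0,0,0,0.002,0.75],[0,0,0,0,0,0.002,0.75],[0,0,0,0,0,0.002,0.75],[0,0,0,0,0,-0.01,0.75],[0,0,0,0,0,-0.04,0.75],[0,0,0,0,0,-0.08,0.75],[0,0,0,0,0,-0.13,0.75],[0,0,0,0,0,-0.18,0.6],[0,0,0,0,0,-0.23,0.3],[0,0,0,0,0,-0.28,0],[0,0,0,0,0,-0.32,0],[0,0,0,0,0,-0.32,0]]]}}

```text
t: 8.62
ee_pos: [0.5542, 0.2022, 0.3371]
tcp_rot: [3.134, -0.0, 1.884]
contact_force: [-0.1, -0.8, -0.1]
finger_gap: -0.0001
gripper_force: 0.0
```

Run:
```python
from cell import env, optics
from h import *
s=env.sense();p=np.array(s["ee_pos"]);print(s["t"],p,s["tcp_rot"],s["contact_force"],s["finger_gap"])
a,b=optics.camera("wrist")["color"],optics.camera("top")["color"]
cv2.imwrite("pics/w3.png",np.hstack([cv2.resize(a,(400,300)),cv2.resize(b,(400,300))]))
yaw=np.radians(108);x=np.array([np.cos(yaw),np.sin(yaw)]);y=np.array([-x[1],x[0]]);cen=np.array([.544,.2293])
t=s["tcp_rot"][2];tx=np.array([np.cos(t),np.sin(t)]);ty=np.array([tx[1],-tx[0]])
def sh(bx,z,by=0):
    d=cen+bx*x+by*y-p[:2]; return np.round([d@tx,d@ty,p[2]-z],4)
print("behind",sh(.11,.33),sh(.11,.265))
for q in (1.4,1.2,1.0,.8,.6,.4,.2,.1,0,-.051):
    r=.011*np.sin(q); print(q,sh(.095-.16*np.cos(q)+r*np.sin(q),.105+.16*np.sin(q)+r*np.cos(q)))
```

```text
8.625 [0.55421306 0.20220992 0.33710067] [ 3.13359444e+00 -1.08140577e-04  1.88430978e+00] [-0.06505102 -0.75743407 -0.0659309 ] -8.57603089056137e-05
behind [ 0.1389 -0.0014  0.0071] [ 0.1389 -0.0014  0.0721]
1.4 [ 0.1074 -0.0014  0.0726]
1.2 [ 0.0755 -0.0014  0.0793]
1.0 [ 0.0453 -0.0014  0.0925]
0.8 [ 0.0181 -0.0014  0.1118]
0.6 [-0.0046 -0.0013  0.1366]
0.4 [-0.0218 -0.0013  0.1658]
0.2 [-0.0325 -0.0013  0.1982]
0.1 [-0.0352 -0.0013  0.215 ]
0 [-0.0361 -0.0013  0.2321]
-0.051 [-0.0358 -0.0013  0.2408]
```

View pics/w3.png

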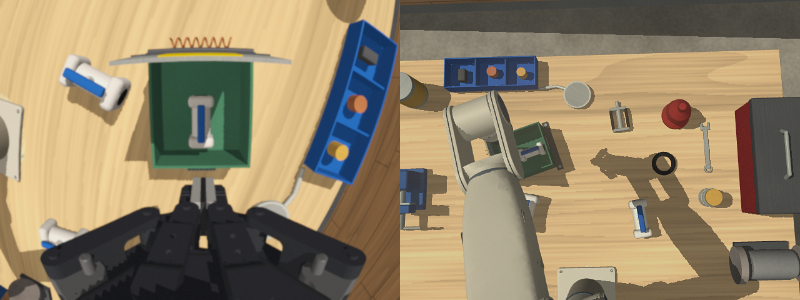

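The wrist view shows the released valve lying upright on the bin floor at (202,123), and the lid open at about row 60. Now I go over the lid to its hinge side and come down behind it.

Emit:
{"method": "send_rows", "body": {"motion": [[[0,0,0,0.04,0,0,0],[0,0,0,0.08,0,0,0],[0,0,0,0.12,0,0,0],[0,0,0,0.145,-0.001,0,0],[0,0,0,0.145,-0.001,0,0],[0,0,0,0.145,-0.001,0.03,0],[0,0,0,0.145,-0.001,0.06,0],[0,0,0,0.145,-0.001,0.072,0],[0,0,0,0.145,-0.001,0.072,0],[0,0,0,0.145,-0.001,0.072,0]]]}}

```text
t: 9.98
ee_pos: [0.5077, 0.3394, 0.2613]
tcp_rot: [3.14, -0.0, 1.884]
contact_force: [-0.0, 0.4, -0.0]
finger_gap: 0.0
gripper_force: 0.0
```

Emit:
{"method": "send_rows", "body": {"motion": [[[0,0,0,-0.02,0,-0.003,0],[0,0,0,-0.038,0,-0.003,0],[0,0,0,-0.054,0,0,0],[0,0,0,-0.069,0,0.0035,0],[0,0,0,-0.085,0,0.01,0],[0,0,0,-0.1,0,0.017,0],[0,0,0,-0.114,0,0.026,0],[0,0,0,-0.127,0,0.036,0],[0,0,0,-0.139,0,0.048,0],[0,0,0,-0.15,0,0.061,0],[0,0,0,-0.159,0,0.075,0],[0,0,0,-0.167,0,0.09,0],[0,0,0,-0.173,0,0.106,0],[0,0,0,-0.177,0,0.122,0],[0,0,0,-0.18,0,0.139,0],[0,0,0,-0.181,0,0.15,0],[0,0,0,-0.181,0,0.156,0],[0,0,0,-0.181,0,0.156,0]]]}}

```text
t: 12.22
ee_pos: [0.5628, 0.1669, 0.104]
tcp_rot: [-3.141, 0.001, 1.885]
contact_force: [0.3, -0.1, 3.3]
finger_gap: -0.0001
gripper_force: 1.8
```

Run:
```python
from cell import env, optics
from h import *
s=env.sense();print(s["t"],s["ee_pos"],s["contact_force"])
a,b=optics.camera("wrist")["color"],optics.camera("side")["color"]
cv2.imwrite("pics/w4.png",np.hstack([cv2.resize(a,(400,300)),cv2.resize(b[200:440,100:420],(400,300))]))
```

```text
12.225 [0.56280791 0.16686914 0.10397593] [ 0.28961506 -0.09971029  3.33432509]
```

View pics/w4.png

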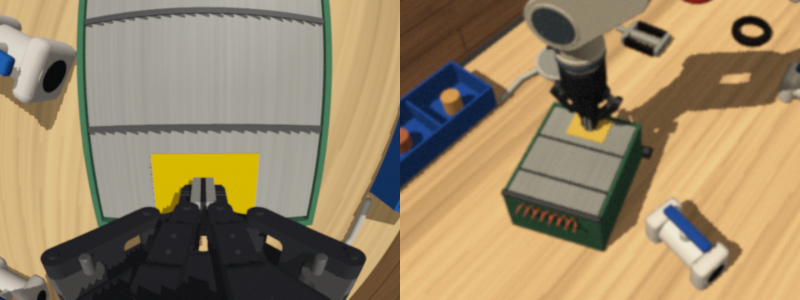

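The lid is level in the mouth, with the fingers on the yellow pad and 3.3 N upward. Now the full press.

Emit:
{"method": "send_rows", "body": {"motion": [[[0,0,0,0,0,0.003,0],[0,0,0,0,0,0.006,0],[0,0,0,0,0,0.008,0],[0,0,0,0,0,0.009,0],[0,0,0,0,0,0.009,0]]]}}

```text
t: 12.95
ee_pos: [0.5629, 0.1671, 0.0966]
tcp_rot: [3.142, 0.0, 1.884]
contact_force: [-5.5, -1.3, 17.7]
finger_gap: -0.0001
gripper_force: 8.6
```

Emit:
{"method": "send_rows", "body": {"motion": [[[0,0,0,0,0,-0.004,0],[0,0,0,0,0,-0.012,0],[0,0,0,0,0,-0.025,0],[0,0,0,0,0,-0.05,0],[0,0,0,0,0,-0.1,0],[0,0,0,0,0,-0.15,0],[0,0,0,0,0,-0.2,0],[0,0,0,0,0,-0.22,0],[0,0,0,0,0,-0.22,0],[0,0,0,0,0,-0.22,0],[0,0,0,0,0,-0.22,0],[0,0,0,0,0,-0.22,0],[0,0,0,0,0,-0.22,0],[0,0,0,0,0,-0.22,0],[0,0,0,0,0,-0.22,0],[0,0,0,0,0,-0.22,0]]]}}

```text
t: 14.95
ee_pos: [0.5629, 0.1672, 0.3154]
tcp_rot: [3.141, -0.0, 1.884]
contact_force: [-0.2, 0.2, -0.0]
finger_gap: -0.0001
gripper_force: 0.0
```

Run:
```python
from cell import env, optics
from h import *
s=env.sense();print(s["t"],s["ee_pos"],s["contact_force"])
a,b=optics.camera("wrist")["color"],optics.camera("side")["color"]
cv2.imwrite("pics/w5.png",np.hstack([cv2.resize(a,(400,300)),cv2.resize(b[200:440,100:420],(400,300))]))
```

```text
14.95 [0.56288742 0.16715442 0.31537191] [-0.23155959  0.2403847  -0.00145134]
```

View pics/w5.png

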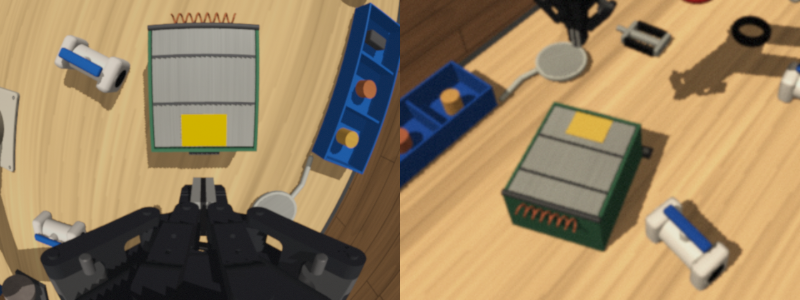

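Both views show the lid lying level in the mouth about 1.5 s after release, with the gripper clear, so it is latched. I'll make one numeric check of the pad's position, then hand in.

Run:
```python
from cell import env, optics
from h import *
c=optics.camera("side"); H=cv2.cvtColor(c["color"],cv2.COLOR_BGR2HSV).astype(int)
b=[ce for s,ce,m in blobs((H[...,0]>18)&(H[...,0]<32)&(H[...,1]>150),100) if 180<ce[0]<300 and 250<ce[1]<340]
a=np.radians(108); x=np.array([np.cos(a),np.sin(a)])
qs=np.arange(-.05,.2,.005); P=np.array([np.r_[[.544,.2293]+x*(.095-.16*np.cos(q)),.105+.16*np.sin(q)] for q in qs])
p=proj(c,P); print(b,p[10]); e=np.linalg.norm(p-b[0],axis=1); print("q est",qs[e.argmin()],e.min())
if abs(qs[e.argmin()])<.04: print(env.finish_job())
```

```text
[array([251.33571429, 300.9       ])] [250.70048765 300.78744278]
q est -0.005000000000000025 0.6161156004735586
the job is handed in; nothing more can be done
None
```

The small white valve was lowered onto the bin floor while gripped, then released. The lid latched shut on the first press (measured angle about 0 rad), the gripper was clear, and the job is handed in.

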